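# Lower the bench press, turn the handle blank flat-up and set the pressing block

## Robot

A 6-joint arm with a two-finger parallel gripper is mounted at the origin on the work surface. World frame = base frame: x ahead of the robot, y to its left, z up, the work surface at z = 0. Lengths are in mm, angles in degrees, forces in N, time in s.
With the tool pointing down it reaches from about 300 to 850 mm from the base axis. Payload 4.2 kg.
Tool frame: the origin (TCP) lies midway between the tips of the shut fingers; the grasp point (between the pads) lies 19 mm behind it (env.grip_depth is the distance from the TCP to the grasp point, in mm); z points along the fingers, y is the line along which they close (so a half turn about z gives the same grasp; the last joint's range is limited). The gripper opens to 91 mm and grips with 3 to 60 N. Pads are 32 mm wide; open, the fingers measure 118 mm over their backs; the gripper's body (76 mm by 178 mm) begins 60 mm behind the grasp point.
Start: joints at [65.145, 18.312, 89.639, -0, 72.044, -1.146], TCP at [231.208, 526.488, 186.276] pointing down, gripper open.
Joint ranges: [-177.97, 177.97], [-48.28, 115.42], [12.27, 149.76], [-77.06, 257.06], [2.81, 150.46], [-146.56, 146.56]. Speed limits (degrees/s): [147.25, 147.25, 180, 180, 180, 180].

## Interface

Orientations are given as [roll, pitch, yaw] about the fixed x, y, z axes, in that order (R = Rz(yaw) Ry(pitch) Rx(roll)).
In Python, from workcell import env, eyes gives the robot as it stands.
- The arm moves only by the tool send_rows, never from a script. Its argument "motion" is a list of rows, each a list of 7 numbers: the shift along the world's x, y, z normalised to -1 to 1, where 1 is 0.5 m, then the turn, a rotation vector about the world's x, y, z normalised to -1 to 1, where 1 is 60 degrees, then the opening, from -1 (shut) to 1 (fully open). A call has 1 to 20 rows; each row is the pose to reach, as a shift and turn from the pose commanded when the call began; what a row does not reach only later rows make up. A row lasts 1/8 s, in which the tool goes at most 62.5 mm and 10.7 degrees, less where a joint would pass 70% of its speed; a pose out of reach is approached as far as the arm can. A call with a number of a shift or a turn outside -1 to 1 is refused whole. A call with a gripper value outside its range is refused whole. The fingers move at their own pace and stop on an object; "squeeze" is the grip in N (left out, the last holds). Time passes only in rows, so rows that repeat a pose let the fingers close. It gives the time, the measured TCP pose, the force, the opening and the grip force at its end, in the units of the state.
- env.state(): the state, without advancing time (a new reading comes with each control period).
- eyes.grab_frame(name): name is "scene" or "top"; returns a dict with "pixels" (480x640x3 uint8, red, green, blue), "depth" (480x640 float32, mm along the optical axis (not along the pixel's ray), 0 where there is no reading), "fx", "fy", "cx", "cy" (pixels), "R" (3x3) and "t" (3): a world point X has camera coordinates R X + t. Camera axes: x right, y down, z forward; pixel columns grow to the right and rows downward; lengths in mm; the calibration is good to about 2 mm. A picture is of the moment at which its call begins.
- env.job_done(): hands the job in; it is judged then, once.
The state is a dict: "time_s": time; "qpos": joint angles; "qvel": joint speeds; "effort": joint torques, N m; "ee_pos": TCP position; "ee_rot": TCP orientation; "force": force on the tool from outside, world axes, zero at the start; "torque": the same for the moment, N m; "gripper_width": finger opening in mm; "gripper_force": force on a finger pad.
Only numpy, scipy, OpenCV 4.12 (cv2) and the standard library are available. Lean on these libraries where they do the work, as an engineer would, in place of code of your own. Each camera call takes 0.05 s, during which the arm holds its last target. There are 200 camera calls.

## Task

Get the little hydraulic press ready for its next pressing: crack its release valve open just far enough that the raised table sinks slowly (never faster than about 4 cm a second) until it is fully down, then shut the valve again. After that, roll the round wooden handle blank in its V-blocks until its flat faces straight up, and stand the loose pressing block upright on the middle of the flat, right under the press nose and with its longer side along the blank. Leave the other things on the bench alone.

Things in the scene. Friction and masses are not known exactly. Their poses are not given: they have to be found in the camera images.
- press: Grey hydraulic bench press, fixed, turned up to 0.25 rad. Origin on the bench straight under its nose; x away from the robot, y left, z up. Base plate 25 mm high: 90 mm to front and back, 270 mm right, 170 mm left. Beam overhead (315 to 370 mm high, x -11 to 54 mm) from 20 mm right of the nose to a column 100 to 150 mm left. Under the nose, lean the tool back towards the robot about 40 degrees.
- nose (a point): Centre of the lower end of the press's fixed steel nose: an upright pin 22 mm thick under the overhead beam, 271 mm above the bench, straight above the middle of the table. Axes as the press.
- ram (a joint): Height of the press table (ram) above its lowest position, m: 0 fully down, 0.075 to 0.095 at the start. Dark steel table 110 x 116 x 15 mm with two V-blocks that carry the blank; all go up and down together, about 1.5 kg. Held while the valve is shut; sinks by its own weight.
- valve_grip (a point): Centre of the release valve's T handle, a flat dark steel bar 64 mm long (x), 12 mm thick (y: pinch here), 32 mm tall (z: 19 mm below this point, 13 above), on a spindle from the pump block at the right end of the base, about 113 mm above the bench. The spindle (z, upwards) leans 34 degrees from vertical to the front (towards the robot). Axes turn with the handle; 15 mm of free spindle below it.
- valve (a joint): Turn of the valve, rad: 0 is the shut stop (starts within 0.05), grows counter-clockwise looking down on the handle, to 1.4. Stiff, about 0.15 N m; stays where left. The table starts to creep somewhere at 0.2 to 0.6 rad (varies with load); each 0.1 rad beyond adds about 13 mm/s, so 0.15 to 0.2 rad beyond the first movement is right. Back at 0 it holds again.
- blank (a joint): Roll of the handle blank in its V-blocks about its own axis, rad: 0 when the flat faces straight up, positive when it faces away from the robot (turn about the press's y axis); starts at 0.35 to 0.55. Spring clips hold it down: it turns in place (about 0.12 N m of friction), cannot be lifted out or slid, and stays where left.
- blank_flat (a point): Centre of the flat, in the middle of the light wooden handle blank (round bar 36 mm in diameter, 190 mm long, along the press's y). Flat 28 mm wide, 60 mm long, 11 mm from the bar's axis; z points out of it, y along the bar to the left. Facing up, it is straight under the nose; with the table fully down the axis is 140 mm and the flat 151 mm above the bench.
- blank_end (a point): Point on the bar's axis near its right end, 100 mm right of the middle of the flat and 30 mm short of the end. Here the bare round 36 mm end, which sticks out 79 mm beyond the right V-block, can be gripped and turned, the tool leaning back so that the arm stays clear of the beam. Axes turn with the blank like those of the flat.
- block_mid (a point): Centre of the loose pressing block, standing upright on the bench to the right of the press: dark hardwood with a thin steel plate on top, 24 mm (x) by 40 mm (y, to lie along the blank) by 50 mm tall (z), 70 g.
- glue_jar: Bystander: round glue jar with black cap, 60 mm in diameter, 75 mm tall; origin under its centre. Leave it.
- offcut: Bystander: long light wooden offcut 110 x 45 mm lying flat, 30 mm high with a 12 mm step on one end; origin under its centre. Leave it.
- rasp: Bystander: small hand tool with a wooden handle lying on the left of the bench, along its x axis. Leave it.
There are look-alikes about, which are no part of the job. Of the things shaped like the part that bears block_mid, the dark wooden one is meant.

How it is judged (in metres and radians):
On the way, in this order (a step that is already met when the one before it is completed fails the run):
1. the valve is open and the table has sunk fully down (value of joint ram below 0.004 m and value of joint valve above 0.13 rad), for 0.1 s.
2. the valve is shut again (value of joint valve below 0.1 rad), for 0.2 s.
3. the blank is rolled until its flat faces up (value of joint blank between -0.12 and 0.12 rad), for 0.2 s.
At the end, for the whole second after the job is handed in: Table down within 5 mm, valve shut within 0.1 rad, flat up within 0.12 rad; the pressing block stands on the flat, released, upright within 0.15 rad, long side along the blank within 0.2 rad, centred within 8 mm across and 12 mm along it (all of step 3 and value of joint ram below 0.005 m and value of joint valve below 0.1 rad and x of block_mid in the frame of blank_flat between -0.008 and 0.008 m and y of block_mid in the frame of blank_flat between -0.012 and 0.012 m and z of block_mid in the frame of blank_flat between 0.021 and 0.03 m and angle between block_mid's own z axis and vertical below 0.15 rad and angle between the y axis of block_mid and the y axis of blank_flat, either way round below 0.2 rad and velocity of joint ram below 0.005 m/s); the robot touches nothing.
It fails at once if the table sinks faster than 45 mm/s (velocity of joint ram below -0.045 m/s).
It fails at once if the glue jar is disturbed (moved more than 25 mm) (distance of glue_jar from where it was at the start of the episode above 0.025 m).
It fails at once if the offcut is disturbed (moved more than 25 mm) (distance of offcut from where it was at the start of the episode above 0.025 m).
It fails at once if the hand tool is disturbed (moved more than 25 mm) (distance of rasp from where it was at the start of the episode above 0.025 m).
It also fails if it takes over 72 s, if anything falls off the work surface, if the arm or the gripper's body presses on something with over 40 N, if the wrist force passes 120 N, or if a joint passes its speed limit or range.

## Working session

There is one attempt and no reset: what is moved stays moved. The work goes in short steps, Python scripts to look and compute and a tool call to move; the robot and the scene stay as the last step left them, time stands still between calls to the robot, and variables do not carry over. Pictures are saved under pics/ and viewed, at most 10 in all, crops included, and the job is handed in when it is done.

Besides the shell and the picture viewer there is one more tool, called after "Emit:" as a command line: name --pt "numbers of a row" for each row, then --argument value for the rest. send_rows: Moves the arm, as the interface text tells. Its arguments: {"type":"object","properties":{"motion":{"type":"array"},"squeeze":{"type":"number"}},"required":["motion"]}

```bash
mkdir -p pics; cat > h.py <<'E'
import numpy as np, cv2
from scipy.spatial.transform import Rotation as Ro
from workcell import env, eyes
def cloud(f):
    v,u=np.mgrid[0:480,0:640]; d=f["depth"]
    c=np.stack([(u-f["cx"])/f["fx"]*d,(v-f["cy"])/f["fy"]*d,d],-1)
    P=(c-f["t"])@f["R"]; P[d==0]=np.nan
    return P
E
python3 - <<'E'
from h import *
for n in("scene","top"):
    f=eyes.grab_frame(n); np.savez(n+"0.npz",**f)
    cv2.imwrite(f"pics/{n}0.png",f["pixels"][:,:,::-1])
    print(n,f["fx"],f["cx"],f["cy"],-np.array(f["R"]).T@f["t"],np.array(f["R"]).round(3).tolist())
print(env.state())
E
```

```text
scene 519.1992502141944 325.5992965975367 243.6860543907113 [1443.77337883 -847.76117804 1079.91199459] [[0.7, 0.714, 0.013], [0.429, -0.406, -0.807], [-0.571, 0.57, -0.591]]
top 599.444093583214 321.59952408858345 244.91227818172428 [ 368.41218518   -2.82282036 1745.75667816] [[0.019, -1.0, -0.018], [-0.993, -0.017, -0.113], [0.113, 0.02, -0.993]]
{'time_s': 0.1, 'qpos': array([ 6.51444459e+01,  1.83472384e+01,  8.96993277e+01, -8.25710922e-04,
        7.20416693e+01, -1.14515077e+00]), 'qvel': array([ 0.00451981, -0.14935279, -0.26862512,  0.05645494,  0.06278301,
       -0.05906988]), 'effort': array([-6.44550400e-04, -4.13335168e+01, -2.32508773e+01,  7.27738487e-02,
        4.21751942e-02, -7.49770925e-05]), 'ee_pos': array([231.00990556, 526.02828583, 185.51238119]), 'ee_rot': array([-1.79911766e+02, -9.78480410e-04,  1.56289851e+02]), 'force': array([ 0.46523704, -0.22199141, -0.66359817]), 'torque': array([-0.02165303,  0.00699544,  0.00584365]), 'gripper_force': 0.0, 'gripper_width': 91.18346802495803}
```

View pics/scene0.png

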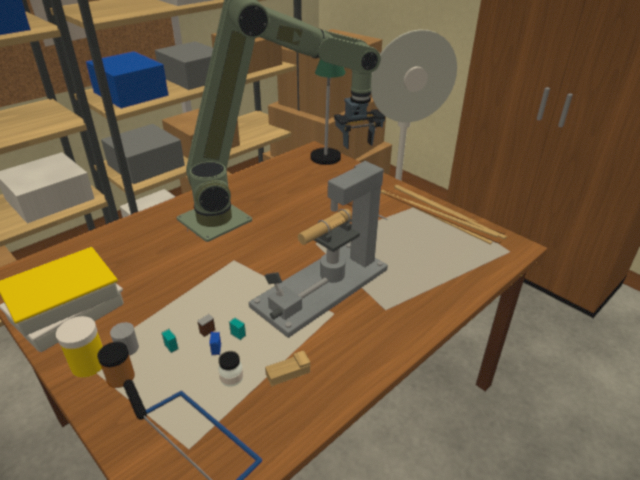

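View pics/top0.png

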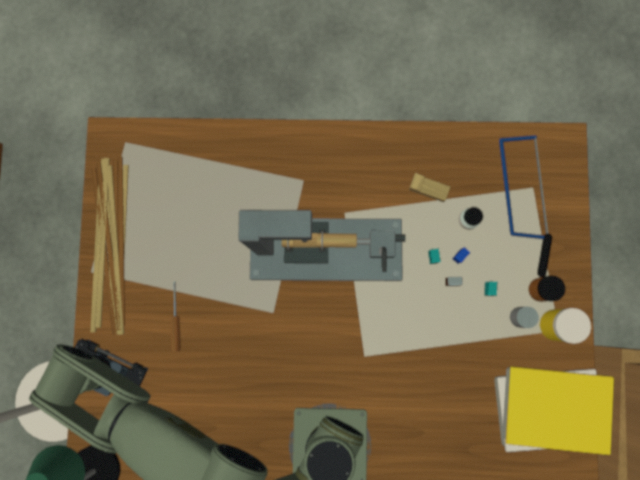

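The scene view shows the press at about (320,270), the valve T at (274,280) and the dark block at (206,325). In the top view, the press spans (240–402, 210–280), the valve handle is at (384,258) and the steel-topped block at (454,281).

```bash
python3 - <<'E'
from h import *
T=dict(np.load("top0.npz")); S=dict(np.load("scene0.npz"))
P=cloud(T); Q=cloud(S)
def rect(m,P,nm):
    p=P[m][:,:2].astype(np.float32); r=cv2.minAreaRect(p); print(nm,m.sum(),r, P[m][:,2].mean())
z=P[...,2]; hsv=cv2.cvtColor(T["pixels"],cv2.COLOR_RGB2HSV)
reg=np.zeros(z.shape,bool); reg[200:295,235:415]=1
m=reg&(z>15)&(z<35); m=cv2.morphologyEx(m.astype(np.uint8),cv2.MORPH_OPEN,np.ones((3,3)))>0
rect(m,P,"base")
reg[:]=0; reg[245:275,374:394]=1
print("handle z", np.nanpercentile(z[reg],[5,50,95]))
m=reg&(z>95); rect(m,P,"handle")
reg[:]=0; reg[228:255,282:360]=1
wood=reg&(hsv[...,1]>80)&(hsv[...,0]<25)
rect(wood,P,"bar"); print(np.nanpercentile(z[wood],[5,50,95]))
reg[:]=0; reg[270:292,440:470]=1
m=reg&(z>35); rect(m,P,"block");print(np.nanpercentile(P[m],[5,50,95],axis=0))
# scene
hs=cv2.cvtColor(S["pixels"],cv2.COLOR_RGB2HSV); zq=Q[...,2]
reg[:]=0; reg[312:338,194:220]=1
m=reg&(zq>8)&(zq<70); rect(m,Q,"block scene"); print(np.nanpercentile(Q[m],[5,50,95],axis=0))
reg[:]=0; reg[265:290,258:290]=1
m=reg&(zq>85)&(zq<160); rect(m,Q,"handle scene"); print(np.nanpercentile(Q[m],[5,50,95],axis=0))
m=np.zeros(zq.shape,bool); m[200:245,295:356]=1; m&=(hs[...,1]>80)&(hs[...,0]<25)&(zq>150)
rect(m,Q,"bar scene"); print(np.nanpercentile(Q[m],[5,50,95],axis=0))
a=cv2.resize(T["pixels"][200:300,360:480],None,fx=4,fy=4,interpolation=3)
b=cv2.resize(S["pixels"][160:340,190:390],None,fx=3,fy=3,interpolation=3)[:,:]
c=np.zeros((540,800,3),np.uint8); c[:400,:480]=a; 
cv2.imwrite("pics/c1.png",np.hstack([cv2.resize(a,(320,267)),np.zeros((267,0,3),np.uint8)])[:,:,::-1])
out=np.zeros((540,800,3),np.uint8); out[:,:480]=cv2.resize(b,(480,432)).shape and cv2.resize(b,(480,540)); out[:267,480:]=cv2.resize(a,(320,267))
d=cv2.resize(T["pixels"][200:290,235:345],(320,262),interpolation=3); out[270:532,480:]=d
cv2.imwrite("pics/c1.png",out[:,:,::-1])
E
```

```text
base 4856 ((555.0460205078125, 21.398040771484375), (178.90020751953125, 438.8896789550781), 0.9956895112991333) 25.800859487936435
handle z [ 20.14979033  64.70214967 133.60362591]
handle 123 ((519.4935913085938, -138.91244506835938), (67.6049575805664, 12.20200252532959), 3.814023733139038) 125.55850895591085
bar 764 ((553.82666015625, 35.174339294433594), (35.49348831176758, 187.48284912109375), 1.1737067699432373) nan
[233.74106935 244.12839042 251.94703524]
block 136 ((468.42779541015625, -344.7480773925781), (23.21647834777832, 41.94942855834961), 1.4025148153305054) 50.09872406152839
[[ 457.0153428  -362.46841846   41.60114871]
 [ 468.18236782 -343.86512462   50.62124712]
 [ 479.59051741 -325.18168304   56.14184956]]
block scene 316 ((505.8935546875, -349.76715087890625), (43.51128387451172, 102.70244598388672), 83.92044067382812) 37.87972930466862
[[ 460.69422153 -367.18630316   12.74732645]
 [ 479.44630413 -353.30003838   44.46030401]
 [ 541.39698814 -328.43187217   52.0654756 ]]
handle scene 180 ((522.2257080078125, -141.6887664794922), (68.7206802368164, 14.682406425476074), 5.234100341796875) 112.9243218981128
[[ 497.41277852 -147.36416444   89.24544647]
 [ 531.46285776 -144.14058491  114.75352699]
 [ 550.24661146 -135.60241993  135.61932653]]
bar scene 732 ((571.720703125, 54.992271423339844), (237.85018920898438, 78.14959716796875), 88.86854553222656) 236.25723344504104
[[544.23374763 -58.9916629  217.27399812]
 [565.92030963  21.7090254  238.60630868]
 [574.9622084  120.23678911 247.85237845]]
```

View pics/c1.png

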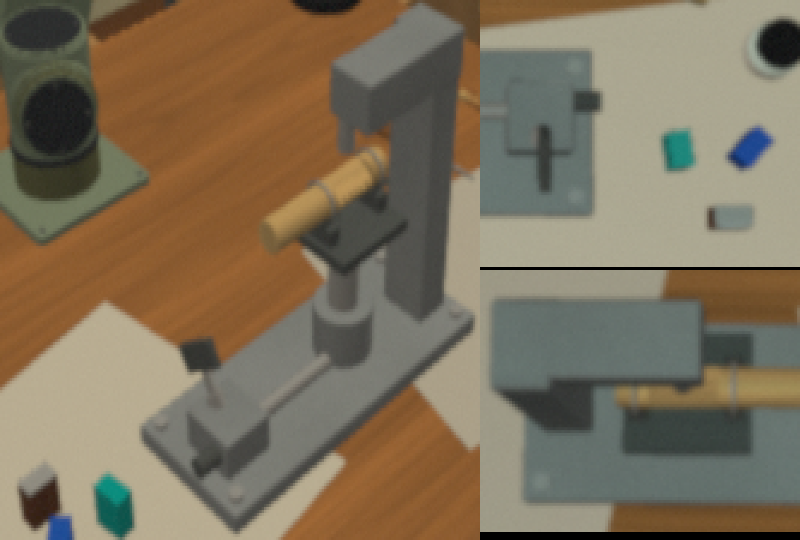

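The crop shows the valve T leaning towards the robot, the bar with its flat tipped away, and the dark block with its steel top standing upright. Measured results:
- Press origin: about (553.7, 71), yaw about 1°.
- Valve grip: about (518, -140, 113).
- Block: (468, -345), yaw about 1.4°.

The sizes match the ones given.

Emit:
send_rows --pt "0.3 -0.66 0.24 0 0 -1 -0.1" --pt "0.3 -0.66 0.24 0 0 -1 -0.1" --pt "0.3 -0.66 0.24 0 0 -1 -0.1" --pt "0.3 -0.66 0.24 0 0 -1 -0.1" --pt "0.3 -0.66 0.24 0 0 -1 -0.1" --pt "0.3 -0.66 0.24 0 0 -1 -0.1" --pt "0.3 -0.66 0.24 0 0 -1 -0.1"

```text
time_s: 0.98
ee_pos: [382.7, 193.9, 307.5]
ee_rot: [179.8, -0.0, 96.0]
force: [0.1, 0.1, 0.3]
gripper_width: 41.0
gripper_force: 0.0
```

Emit:
send_rows --pt "0.1 -0.66 -0.1 0 0 -1 -0.1" --pt "0.1 -0.66 -0.1 0 0 -1 -0.1" --pt "0.1 -0.66 -0.1 0 0 -1 -0.1" --pt "0.1 -0.66 -0.1 0 0 -1 -0.1" --pt "0.1 -0.66 -0.1 0 0 -1 -0.1" --pt "0.1 -0.66 -0.1 0 0 -1 -0.1" --pt "0.1 -0.66 -0.1 0 0 -1 -0.1"

```text
time_s: 1.85
ee_pos: [431.1, -133.7, 254.9]
ee_rot: [-179.9, 0.1, 36.3]
force: [0.5, 1.0, 0.7]
gripper_width: 41.0
gripper_force: 0.0
```

```bash
cat >> h.py <<'E'
def to(pos,rpy,rest=None):
    """print normalised row from the present pose to pos/rpy"""
    s=env.state(); R0=Ro.from_euler("xyz",s["ee_rot"],degrees=True)
    R1=Ro.from_euler("xyz",rpy,degrees=True) if not isinstance(rpy,Ro) else rpy
    print("t",round(s["time_s"],2),"pos",s["ee_pos"].round(1),"rot",s["ee_rot"].round(1),"q",s["qpos"].round(0))
    d=(np.array(pos)-s["ee_pos"])/500; r=(R1*R0.inv()).as_rotvec(degrees=True)/60
    print("row",d.round(4).tolist(),r.round(4).tolist())
E
python3 -c "
from h import *
to([489,-140.5,155],[180,-34,1])"
```

```text
t 1.85 pos [ 431.1 -133.7  254.9] rot [-1.799e+02  1.000e-01  3.630e+01] q [-19.   5.  97.   0.  78.  35.]
row [0.1159, -0.0135, -0.1999] [0.1818, -0.5472, -0.5706]
```

Emit:
send_rows --pt "0.116 -0.0135 -0.2 0.182 -0.547 -0.571 -0.1" --pt "0.116 -0.0135 -0.2 0.182 -0.547 -0.571 -0.1" --pt "0.116 -0.0135 -0.2 0.182 -0.547 -0.571 -0.1" --pt "0.116 -0.0135 -0.2 0.182 -0.547 -0.571 -0.1" --pt "0.116 -0.0135 -0.2 0.182 -0.547 -0.571 -0.1" --pt "0.116 -0.0135 -0.2 0.182 -0.547 -0.571 -0.1" --pt "0.116 -0.0135 -0.2 0.182 -0.547 -0.571 -0.1"

```text
time_s: 2.72
ee_pos: [490.3, -139.6, 157.1]
ee_rot: [179.8, -34.1, 1.2]
force: [0.4, 1.4, 0.6]
gripper_width: 40.8
gripper_force: 0.0
```

```bash
python3 - <<'E'
from h import *
to([528.6,-139.8,97.2],[180,-34,2])
f=eyes.grab_frame("scene"); g=eyes.grab_frame("top")
a=cv2.resize(f["pixels"][215:305,225:325],(400,360),interpolation=3); b=cv2.resize(g["pixels"][215:305,335:435],(400,360),interpolation=3)
cv2.imwrite("pics/v1.png",np.hstack([a,b])[:,:,::-1])
E
```

```text
t 2.73 pos [ 490.3 -139.6  157.1] rot [179.8 -34.1   1.2] q [-28.   0. 127.  37.  27.  30.]
row [0.0766, -0.0004, -0.1198] [0.0032, 0.0017, 0.0148]
```

View pics/v1.png

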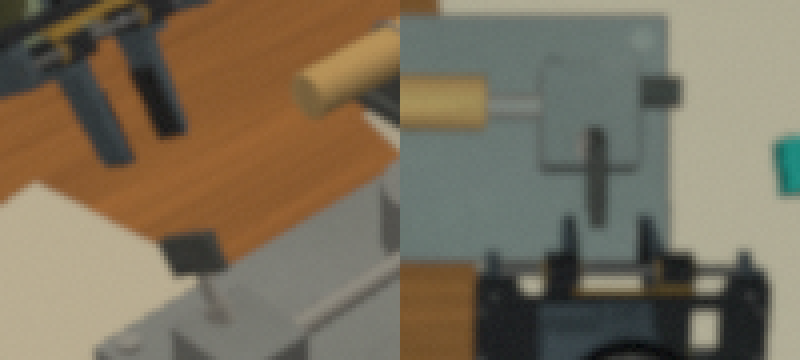

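The view shows the fingers just in front of the handle, with the finger midpoint at about x=608 in the right half and the handle at 594. I'll check the offset with depth.

```bash
python3 - <<'E'
from h import *
g=eyes.grab_frame("top"); P=cloud(g); z=P[...,2]
for v in range(242,281,3):
    r=[(u,int(P[v,u,0]),int(P[v,u,1]),int(z[v,u])) for u in range(370,402) if z[v,u]>85]
    print(v,r[:12])
E
```

```text
242 []
245 []
248 [(382, 547, -133, 125), (383, 546, -135, 131), (384, 547, -139, 124), (385, 547, -141, 126)]
251 [(382, 537, -132, 137), (383, 537, -135, 142), (384, 537, -137, 144), (385, 537, -140, 142), (386, 537, -142, 143)]
254 [(381, 534, -133, 92), (382, 528, -132, 144), (383, 529, -135, 136), (384, 529, -137, 143), (385, 529, -140, 139), (386, 530, -143, 133)]
257 [(382, 522, -133, 130), (383, 521, -135, 134), (384, 521, -138, 135), (385, 522, -141, 132), (386, 522, -144, 131)]
260 [(382, 514, -133, 125), (383, 514, -136, 123), (384, 514, -139, 127), (385, 514, -141, 128), (386, 514, -144, 127)]
263 [(382, 506, -134, 119), (383, 506, -137, 120), (384, 507, -139, 119), (385, 506, -142, 125), (386, 506, -144, 127)]
266 [(382, 499, -134, 115), (383, 499, -137, 116), (384, 498, -140, 118), (385, 499, -142, 115), (386, 498, -144, 124)]
269 [(375, 484, -109, 199), (376, 484, -112, 198), (377, 484, -115, 195), (378, 484, -117, 198), (382, 491, -135, 105), (383, 491, -137, 113), (384, 491, -140, 109), (385, 491, -143, 108), (386, 491, -146, 109), (395, 485, -161, 195), (396, 485, -163, 200), (397, 485, -166, 199)]
272 [(375, 475, -109, 208), (376, 475, -112, 207), (377, 475, -114, 211), (378, 476, -117, 206), (394, 478, -160, 189), (395, 476, -160, 206), (396, 477, -163, 201), (397, 476, -165, 215), (398, 476, -167, 211)]
275 [(375, 467, -108, 218), (376, 467, -111, 220), (377, 467, -113, 223), (378, 467, -116, 218), (379, 467, -119, 215), (394, 470, -160, 183), (395, 468, -160, 213), (396, 468, -161, 223), (397, 468, -164, 217), (398, 468, -166, 226), (399, 468, -169, 221)]
278 [(371, 456, -95, 274), (372, 456, -97, 270), (373, 456, -100, 268), (374, 456, -102, 276), (375, 456, -104, 277), (376, 456, -107, 274), (377, 456, -109, 284), (378, 456, -112, 275), (379, 456, -114, 278), (394, 463, -160, 180), (395, 461, -160, 210), (396, 460, -161, 229)]
```

Emit:
send_rows --pt "0.038 0.001 -0.06 -0.02 0 0.03 -0.1" --pt "0.076 0.002 -0.12 -0.02 0 0.03 -0.1" --pt "0.076 0.002 -0.12 -0.02 0 0.03 -0.1" --pt "0.076 0.002 -0.12 -0.02 0 0.03 -0.85" --pt "0.076 0.002 -0.12 -0.02 0 0.03 -0.9" --pt "0.076 0.002 -0.12 -0.02 0 0.03 -0.9" --squeeze 30

```text
time_s: 3.62
ee_pos: [527.4, -139.5, 97.5]
ee_rot: [178.3, -34.1, 3.7]
force: [-0.4, 0.3, -0.3]
gripper_width: 14.1
gripper_force: 0.0
```

Emit:
send_rows --pt "0 0 0 0 0 0 -1" --pt "0 0 0 0 0 0 -1" --squeeze 40

```text
time_s: 3.88
ee_pos: [527.4, -139.9, 97.3]
ee_rot: [178.3, -34.1, 3.6]
force: [-5.0, -2.3, 6.1]
gripper_width: 11.1
gripper_force: 40.0
```

```bash
cat >> h.py <<'E'
def ram():
    f=eyes.grab_frame("top"); P=cloud(f); h=cv2.cvtColor(f["pixels"],cv2.COLOR_RGB2HSV)
    m=(h[...,1]>80)&(h[...,0]<25)&(abs(P[...,0]-553)<8)&(P[...,1]<30)&(P[...,1]>-50)&(P[...,2]>100)
    print("t",round(env.state()["time_s"],2),"bar top z",np.median(P[m][:,2]).round(1),m.sum(),"rot",env.state()["ee_rot"].round(1),"torque",env.state()["torque"].round(2))
E
python3 -c "
from h import *
ram()"
```

```text
t 3.92 bar top z 247.6 193 rot [178.3 -34.1   3.6] torque [-0.17  0.55 -0.18]
```

Emit:
send_rows --pt "-0.07 -0.001 0.104 0 0 0 -1"

```text
time_s: 4.05
ee_pos: [491.8, -139.5, 144.1]
ee_rot: [178.8, -33.5, 3.4]
force: [-0.4, 0.7, 1.1]
gripper_width: 1.7
gripper_force: 0.0
```

I put the turn in the shift columns by mistake, and the fingers slid off along the spindle. I'll check that nothing changed, then re-grip.

Emit:
send_rows --pt "-0.01 0 0.02 0 0 0 -0.1" --pt "-0.01 0 0.02 0 0 0 -0.1" --pt "-0.01 0 0.02 0 0 0 -0.1" --pt "-0.01 0 0.02 0 0 0 -0.1"

```text
time_s: 4.55
ee_pos: [487.1, -139.3, 156.9]
ee_rot: [178.5, -33.9, 3.6]
force: [-0.4, -0.6, -0.3]
gripper_width: 38.8
gripper_force: 0.0
```

```bash
python3 - <<'E'
from h import *
ram(); to([528.2,-139.4,97.4],[178.3,-34.1,3.6])
g=eyes.grab_frame("top"); P=cloud(g); z=P[...,2]
for v in range(248,272,3):
    r=[(u,int(P[v,u,0]),int(P[v,u,1]),int(z[v,u])) for u in range(379,391) if z[v,u]>85]
    print(v,r[:12])
E
```

```text
t 4.6 bar top z 247.0 196 rot [178.5 -33.9   3.6] torque [ 0.    0.47 -0.  ]
t 4.6 pos [ 487.2 -139.4  157. ] rot [178.5 -33.9   3.6] q [-29.   0. 127.  37.  27.  28.]
row [0.082, -0.0001, -0.1192] [-0.0023, -0.0033, -0.0017]
248 [(382, 547, -133, 121), (383, 547, -136, 122), (384, 547, -139, 122), (385, 546, -141, 129)]
251 [(382, 537, -132, 137), (383, 537, -134, 144), (384, 537, -137, 141), (385, 537, -140, 141), (386, 537, -143, 138)]
254 [(381, 534, -133, 93), (382, 529, -132, 137), (383, 529, -135, 135), (384, 529, -137, 139), (385, 530, -141, 134), (386, 529, -143, 140)]
257 [(382, 522, -133, 127), (383, 521, -135, 134), (384, 521, -138, 134), (385, 521, -140, 137), (386, 522, -144, 127)]
260 [(382, 514, -133, 125), (383, 514, -136, 124), (384, 514, -139, 126), (385, 514, -142, 122), (386, 514, -144, 122)]
263 [(382, 506, -134, 123), (383, 506, -136, 121), (384, 506, -139, 120), (385, 507, -142, 114), (386, 507, -145, 117)]
266 [(382, 498, -134, 119), (383, 499, -137, 113), (384, 499, -140, 117), (385, 499, -142, 114), (386, 498, -145, 118)]
269 [(382, 491, -135, 112), (383, 491, -137, 112), (384, 491, -141, 106), (385, 491, -143, 111), (386, 491, -146, 111)]
```

The handle and table haven't moved, so I'm going back in to grip.

Emit:
send_rows --pt "0.041 0 -0.06 0 0 0 -0.3" --pt "0.082 0 -0.119 0 0 0 -0.3" --pt "0.082 0 -0.119 0 0 0 -0.3" --pt "0.082 0 -0.119 0 0 0 -1" --pt "0.082 0 -0.119 0 0 0 -1" --pt "0.082 0 -0.119 0 0 0 -1" --pt "0.082 0 -0.119 0 0 0 -1" --squeeze 40

```text
time_s: 5.52
ee_pos: [528.4, -139.8, 99.8]
ee_rot: [178.4, -34.1, 3.6]
force: [-4.7, 1.2, 6.7]
gripper_width: 10.6
gripper_force: 40.0
```

Next I turn the valve by about 20°, with the turn in columns 4–6.

Emit:
send_rows --pt "0 0 0 -0.05 0 0.075 -1" --pt "0 0 0 -0.1 0 0.15 -1" --pt "0 0 0 -0.15 -0.002 0.22 -1" --pt "0 0 0 -0.191 -0.003 0.284 -1" --pt "0 0 0 -0.191 -0.003 0.284 -1"

```text
time_s: 6.15
ee_pos: [528.4, -139.5, 99.8]
ee_rot: [165.2, -31.2, 27.9]
force: [-3.9, 1.5, 7.2]
gripper_width: 11.1
gripper_force: 40.0
```

```bash
python3 -c "
from h import *
ram();ram();ram();ram()
g=eyes.grab_frame('top');cv2.imwrite('pics/v2.png',cv2.resize(g['pixels'][215:305,335:435],(400,360),interpolation=3)[:,:,::-1])"
```

```text
t 6.2 bar top z 247.1 189 rot [165.3 -31.2  27.8] torque [0.24 0.39 0.17]
t 6.25 bar top z 247.1 194 rot [165.3 -31.2  27.8] torque [0.27 0.41 0.2 ]
t 6.3 bar top z 247.5 187 rot [165.2 -31.2  27.9] torque [0.16 0.43 0.16]
t 6.35 bar top z 247.1 190 rot [165.3 -31.2  27.8] torque [0.31 0.39 0.18]
```

Emit:
send_rows --pt "0 0 0 -0.056 -0.001 0.083 -1" --pt "0 0 0 -0.056 -0.001 0.083 -1" --pt "0 0 0 -0.056 -0.001 0.083 -1"

```text
time_s: 6.78
ee_pos: [528.3, -139.4, 99.7]
ee_rot: [161.9, -29.5, 34.5]
force: [-4.1, 3.0, 6.9]
gripper_width: 10.7
gripper_force: 40.0
```

```bash
python3 -c "
from h import *
for i in range(5): ram()"
```

```text
t 6.83 bar top z 247.3 192 rot [161.9 -29.5  34.5] torque [0.31 0.39 0.23]
t 6.88 bar top z 247.7 189 rot [161.9 -29.5  34.5] torque [0.25 0.38 0.22]
t 6.92 bar top z 247.4 187 rot [161.9 -29.5  34.5] torque [0.26 0.37 0.24]
t 6.97 bar top z 246.8 191 rot [161.9 -29.5  34.5] torque [0.25 0.34 0.21]
t 7.03 bar top z 247.9 190 rot [161.9 -29.5  34.5] torque [0.26 0.42 0.22]
```

Emit:
send_rows --pt "0 0 0 -0.056 -0.001 0.083 -1" --pt "0 0 0 -0.056 -0.001 0.083 -1" --pt "0 0 0 -0.056 -0.001 0.083 -1"

```text
time_s: 7.4
ee_pos: [528.3, -139.3, 99.7]
ee_rot: [158.8, -27.5, 41.0]
force: [-4.2, 2.7, 6.4]
gripper_width: 10.7
gripper_force: 40.0
```

```bash
python3 -c "
from h import *
for i in range(5): ram()"
```

```text
t 7.45 bar top z 244.1 200 rot [158.8 -27.5  41. ] torque [0.37 0.41 0.29]
t 7.5 bar top z 241.9 200 rot [158.8 -27.5  41. ] torque [0.31 0.4  0.25]
t 7.55 bar top z 241.8 205 rot [158.8 -27.5  41. ] torque [0.28 0.38 0.26]
t 7.6 bar top z 240.6 201 rot [158.8 -27.5  41. ] torque [0.28 0.38 0.23]
t 7.65 bar top z 239.8 203 rot [158.8 -27.5  41. ] torque [0.27 0.43 0.26]
```

Emit:
send_rows --pt "0 0 0 0 0 0 -1" --pt "0 0 0 0 0 0 -1" --pt "0 0 0 0 0 0 -1" --pt "0 0 0 0 0 0 -1" --pt "0 0 0 0 0 0 -1" --pt "0 0 0 0 0 0 -1" --pt "0 0 0 0 0 0 -1" --pt "0 0 0 0 0 0 -1"

```text
time_s: 8.65
ee_pos: [528.3, -139.2, 99.7]
ee_rot: [158.8, -27.5, 41.0]
force: [-4.5, 2.9, 7.2]
gripper_width: 11.3
gripper_force: 40.0
```

```bash
python3 -c "
from h import *
for i in range(3): ram()"
```

```text
t 8.7 bar top z 216.0 191 rot [158.8 -27.5  41. ] torque [0.31 0.38 0.17]
t 8.75 bar top z 215.3 189 rot [158.8 -27.5  41. ] torque [0.3  0.34 0.26]
t 8.8 bar top z 213.6 185 rot [158.8 -27.5  41. ] torque [0.27 0.31 0.26]
```

Emit:
send_rows --pt "0 0 0 0 0 0 -1" --pt "0 0 0 0 0 0 -1" --pt "0 0 0 0 0 0 -1" --pt "0 0 0 0 0 0 -1" --pt "0 0 0 0 0 0 -1" --pt "0 0 0 0 0 0 -1" --pt "0 0 0 0 0 0 -1" --pt "0 0 0 0 0 0 -1" --pt "0 0 0 0 0 0 -1" --pt "0 0 0 0 0 0 -1" --pt "0 0 0 0 0 0 -1" --pt "0 0 0 0 0 0 -1" --pt "0 0 0 0 0 0 -1" --pt "0 0 0 0 0 0 -1" --pt "0 0 0 0 0 0 -1" --pt "0 0 0 0 0 0 -1" --pt "0 0 0 0 0 0 -1" --pt "0 0 0 0 0 0 -1" --pt "0 0 0 0 0 0 -1" --pt "0 0 0 0 0 0 -1"

```text
time_s: 11.3
ee_pos: [528.3, -139.2, 99.7]
ee_rot: [158.8, -27.5, 41.0]
force: [-3.9, 2.5, 7.4]
gripper_width: 10.8
gripper_force: 40.0
```

```bash
python3 -c "
from h import *
for i in range(4): ram()"
```

```text
t 11.35 bar top z 157.5 172 rot [158.8 -27.5  41. ] torque [0.28 0.42 0.22]
t 11.4 bar top z 158.1 167 rot [158.8 -27.5  41. ] torque [0.31 0.43 0.27]
t 11.45 bar top z 157.6 170 rot [158.8 -27.5  41. ] torque [0.26 0.35 0.29]
t 11.5 bar top z 158.9 169 rot [158.8 -27.5  41. ] torque [0.22 0.41 0.26]
```

The table is down, with the bar top at 158 mm, so now I shut the valve.

Emit:
send_rows --pt "0 0 0 0.08 0.001 -0.12 -1" --pt "0 0 0 0.16 0.003 -0.24 -1" --pt "0 0 0 0.24 0.004 -0.36 -1" --pt "0 0 0 0.303 0.005 -0.45 -1" --pt "0 0 0 0.33 0.006 -0.489 -1" --pt "0 0 0 0.33 0.006 -0.489 -1" --pt "0 0 0 0.33 0.006 -0.489 -1"

```text
time_s: 12.38
ee_pos: [528.4, -139.8, 99.8]
ee_rot: [-179.7, -34.1, 0.3]
force: [-4.2, 0.5, 7.2]
gripper_width: 11.5
gripper_force: 40.0
```

```bash
python3 -c "
from h import *
ram(); R=Ro.from_euler('xyz',env.state()['ee_rot'],degrees=True); B=Ro.from_euler('zy',[1,-34],degrees=True) 
B=Ro.from_euler('z',1,degrees=True)*Ro.from_euler('y',-34,degrees=True)
print((B.inv()*R*Ro.from_euler('x',180,degrees=True)).as_rotvec(degrees=True))"
```

```text
t 12.43 bar top z 157.2 171 rot [-179.7  -34.1    0.3] torque [0.04 0.46 0.22]
[-0.12450609 -0.11486306 -0.60199333]
```

Valve is shut. Releasing, then measuring the flat's tilt.

Emit:
send_rows --pt "0 0 0 0 0 0 -0.4" --pt "0 0 0 0 0 0 -0.3" --pt "0 0 0 0 0 0 -0.3" --pt "-0.05 0 0.08 0 0 0 -0.2" --pt "-0.12 0 0.2 0 0 0 0.3" --pt "-0.2 0 0.35 0 0 0 0.3" --pt "-0.2 0 0.35 0 0 0 0.3" --pt "-0.2 0 0.35 0 0 0 0.3"

```text
time_s: 13.42
ee_pos: [428.7, -140.6, 276.1]
ee_rot: [-179.9, -34.3, 0.3]
force: [0.1, 0.2, -1.3]
gripper_width: 59.3
gripper_force: 0.0
```

```bash
cat >> h.py <<'E'
O=np.array([553.7,71,0]); RP=Ro.from_euler("z",1,degrees=True)
def flat(name=None):
    f=eyes.grab_frame("scene"); P=cloud(f); L=RP.inv().apply((P-O).reshape(-1,3)).reshape(P.shape)
    h=cv2.cvtColor(f["pixels"],cv2.COLOR_RGB2HSV)
    w=(h[...,1]>80)&(h[...,0]<25)&(L[...,2]>120)&(L[...,2]<170)&(abs(L[...,0])<25)
    for lo,hi in((-28,-16),(-16,-4),(-28,28),(-120,-60)):
        m=w&(L[...,1]>lo)&(L[...,1]<hi); p=L[m]
        for s in range(-20,20,5):
            q=p[(p[:,0]>=s)&(p[:,0]<s+5)]
            if len(q): print((lo,hi),s+2.5,len(q),np.median(q[:,2]).round(1),end="; ")
        print()
    if name: cv2.imwrite(name,cv2.resize(f["pixels"][170:270,280:400],(720,600),interpolation=3)[:,:,::-1])
E
python3 -c "
from h import *
flat('pics/f1.png'); g=eyes.grab_frame('top'); P=cloud(g)
for v in range(248,272,5):
    print([(u,int(P[v,u,0]),int(P[v,u,1]),int(P[v,u,2])) for u in range(379,391) if P[v,u,2]>85][:9])"
```

```text
(-28, -16) -7.5 2 152.1; (-28, -16) -2.5 5 155.0; (-28, -16) 2.5 4 152.5; (-28, -16) 7.5 8 148.2; (-28, -16) 12.5 5 146.2; (-28, -16) 17.5 12 140.8; 
(-16, -4) -12.5 2 149.2; (-16, -4) -2.5 5 154.0; (-16, -4) 2.5 6 152.2; (-16, -4) 7.5 6 148.2; (-16, -4) 12.5 7 144.9; (-16, -4) 17.5 7 143.2; 
(-28, 28) -12.5 6 150.8; (-28, 28) -7.5 5 151.8; (-28, 28) -2.5 21 154.2; (-28, 28) 2.5 23 152.2; (-28, 28) 7.5 33 148.2; (-28, 28) 12.5 27 146.4; (-28, 28) 17.5 49 141.0; 
(-120, -60) -12.5 2 151.0; (-120, -60) -7.5 4 153.8; (-120, -60) -2.5 15 157.3; (-120, -60) 2.5 24 156.9; (-120, -60) 7.5 32 156.8; (-120, -60) 12.5 44 151.5; (-120, -60) 17.5 60 143.2; 
[(381, 551, -133, 89), (382, 547, -134, 120), (383, 547, -136, 124), (384, 547, -138, 127), (385, 545, -140, 138), (386, 547, -144, 127)]
[(381, 537, -133, 89), (382, 533, -133, 128), (383, 531, -135, 141), (384, 531, -137, 142), (385, 531, -140, 143), (386, 532, -143, 139)]
[(382, 519, -133, 125), (383, 518, -135, 137), (384, 519, -138, 129), (385, 519, -141, 132), (386, 520, -144, 127)]
[(381, 508, -133, 100), (382, 506, -134, 122), (383, 506, -136, 124), (384, 506, -139, 123), (385, 506, -142, 121), (386, 507, -145, 119)]
[(381, 495, -133, 95), (382, 493, -134, 116), (383, 493, -137, 115), (384, 493, -140, 115), (385, 493, -143, 114)]
```

View pics/f1.png

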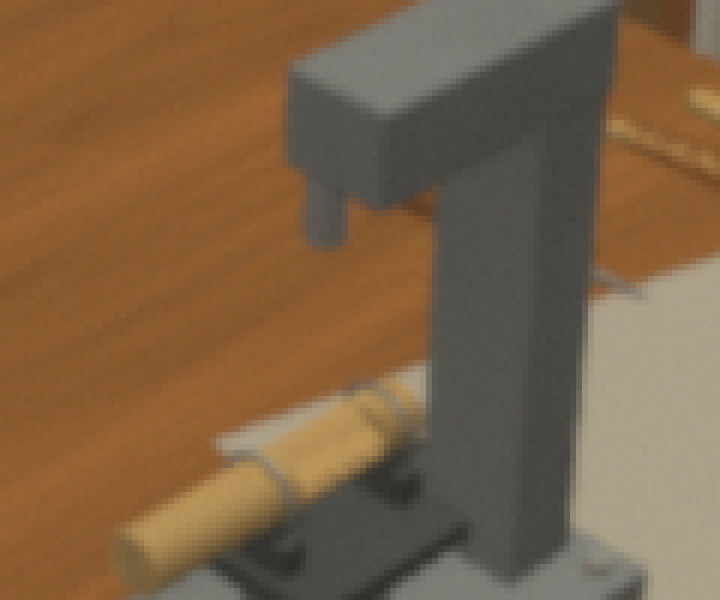

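The picture shows the flat tipped away from the robot under the nose, and the depth fit gives about 27°. Before choosing the lean for the roll I'll check the wrist range.

```bash
cat >> h.py <<'E'
def Rb(a): return RP*Ro.from_euler("y",-a,degrees=True)*Ro.from_euler("z",90,degrees=True)*Ro.from_euler("x",180,degrees=True)
A=O+RP.apply([0.5,-100,140])
E
python3 -c "
from h import *
a=25; tz=Rb(a).apply([0,0,1]); p=A-110*tz; print(A,p)
s=env.state(); R0=Ro.from_euler('xyz',s['ee_rot'],degrees=True); d=(Rb(a)*R0.inv()).as_rotvec(degrees=True); print(d, (p-s['ee_pos'])/500, d/120,s['qpos'])"
```

```text
[555.94516449 -28.97604331 140.        ] [509.46423605 -29.78737094 239.69385657]
[-44.73038708   6.2490034   79.05407844] [ 0.16300079  0.219432   -0.06545308] [-0.37275323  0.05207503  0.65878399] [-34.83579448 -12.25194686 119.06255692  26.17826081  47.64482891
  41.45472422]
```

Emit:
send_rows --pt "0.08 0.11 0.0 -0.373 0.052 0.659 0.4" --pt "0.08 0.11 0.0 -0.373 0.052 0.659 0.4" --pt "0.08 0.11 0.0 -0.373 0.052 0.659 0.4" --pt "0.08 0.11 0.0 -0.373 0.052 0.659 0.4" --pt "0.08 0.11 0.0 -0.373 0.052 0.659 0.4"

```text
time_s: 14.15
ee_pos: [468.4, -84.0, 270.8]
ee_rot: [159.7, -21.6, 50.3]
force: [-0.2, 0.6, 0.4]
gripper_width: 63.5
gripper_force: 0.0
```

Emit:
send_rows --pt "0.08 0.11 -0.065 -0.373 0.052 0.659 0.4" --pt "0.08 0.11 -0.065 -0.373 0.052 0.659 0.4" --pt "0.08 0.11 -0.065 -0.373 0.052 0.659 0.4" --pt "0.08 0.11 -0.065 -0.373 0.052 0.659 0.4" --pt "0.08 0.11 -0.065 -0.373 0.052 0.659 0.4"

```text
time_s: 14.78
ee_pos: [508.1, -28.9, 238.5]
ee_rot: [155.2, -0.1, 91.2]
force: [0.9, 0.4, -0.1]
gripper_width: 63.9
gripper_force: 0.0
```

```bash
python3 - <<'E'
from h import *
from scipy.optimize import least_squares
a=25; tz=Rb(a).apply([0,0,1]); to(A+19*tz,Rb(a)); s=env.state(); print(s["qpos"].round(2), "eerot",s["ee_rot"])
D=[([65.145,18.312,89.639,0,72.044],[231.208,526.488,186.276]),(s["qpos"],s["ee_pos"]),([-34.836,-12.252,119.063,26.178,47.645],[428.7,-140.6,276.1]),([-19,5,97,0,78],[431.1,-133.7,254.9]),([-28,0,127,37,27],[490.3,-139.6,157.1])]
c=lambda x:np.cos(np.radians(x)); sn=lambda x:np.sin(np.radians(x))
def fk(q,p):
    h,l2,l3,L=p
    d=lambda t:np.array([sn(t),0,c(t)])
    w=np.array([0,0,h])+l2*d(q[1])+l3*d(q[1]+q[2])
    f=Ro.from_euler("y",q[1]+q[2],degrees=True)*Ro.from_euler("z",q[3],degrees=True)*Ro.from_euler("y",q[4],degrees=True)
    return Ro.from_euler("z",q[0],degrees=True).apply(w+L*f.apply([0,0,1]))
wt=[5,5,5,.5,.5]
for sg in(1,-1):
    r=least_squares(lambda p:np.concatenate([k*(fk([q[0],q[1],q[2],sg*q[3],q[4]],p)-x) for k,(q,x) in zip(wt,D)]),[200,400,400,200])
    print(sg,r.x.round(1),r.cost)
    if sg==1 or r.cost<best: best=r.cost; p=r.x; SG=sg
for a in(25,35,45,50,55,60):
    x=A+19*Rb(a).apply([0,0,1])
    def e(q):
        q=[q[0],q[1],q[2],0,q[3]]; return np.append(fk(q,p)-x,3*(q[1]+q[2]+q[4]-180+a))
    q=least_squares(e,[-3,0,120,30]); print(a,q.x.round(1),q.cost.round(2))
E
```

```text
t 14.78 pos [508.1 -28.9 238.5] rot [ 1.552e+02 -1.000e-01  9.120e+01] q [ -7.  -3. 112.   5.  46. -11.]
row [0.1118, 0.0002, -0.2315] [-0.0011, -0.0035, -0.0032]
[ -7.07  -2.67 112.19   4.89  46.03 -10.88] eerot [ 1.55207013e+02 -7.16233549e-02  9.11945477e+01]
1 [116.  617.5 399.  395.4] 3225.1344275106576
-1 [ 145.5   54.7  604.2 -243.9] 171961.7574347221
25 [ -2.9   7.8 120.4  26.8] 0.0
35 [ -2.9   5.5 129.6   9.9] 0.0
45 [ -2.9   5.4 139.   -9.5] 0.0
50 [ -2.9   6.7 143.8 -20.6] 0.0
55 [ -2.9   9.2 148.8 -32.9] 0.0
60 [ -2.9  13.3 153.8 -47.1] 0.0
```

The wrist can only lean to about 37° here, so I'll grip at about 9° lean and finish near 36°.

Emit:
send_rows --pt "0.077 0 -0.08 0 0.267 0 0.4" --pt "0.077 0 -0.08 0 0.267 0 0.4" --pt "0.09 0 -0.16 0 0.267 0 0.4" --pt "0.1016 0 -0.2346 0 0.267 0 0.4" --pt "0.1016 0 -0.2346 0 0.267 0 0.4" --pt "0.1016 0 -0.2346 0 0.267 0 0.4"

```text
time_s: 15.52
ee_pos: [559.6, -29.7, 124.5]
ee_rot: [170.9, -0.4, 91.0]
force: [-0.1, -0.4, -0.2]
gripper_width: 64.0
gripper_force: 0.0
```

```bash
python3 -c "
from h import *
to(A+19*Rb(9).apply([0,0,1]),Rb(9))"
```

```text
t 15.53 pos [559.6 -29.7 124.5] rot [170.9  -0.4  91. ] q [ -5.  15. 105.   2.  51.  -7.]
row [-0.0014, 0.0016, -0.0064] [-0.0059, 0.0013, -0.0001]
```

Emit:
send_rows --pt "-0.001 0.001 -0.006 0 0 0 -1" --pt "-0.001 0.001 -0.006 0 0 0 -1" --pt "-0.001 0.001 -0.006 0 0 0 -1" --pt "-0.001 0.001 -0.006 0 0 0 -1" --squeeze 40

```text
time_s: 16.02
ee_pos: [558.8, -29.3, 121.2]
ee_rot: [170.9, -0.3, 91.0]
force: [0.0, 0.2, 0.5]
gripper_width: 29.0
gripper_force: 34.7
```

```bash
python3 -c "
from h import *
s=env.state(); print(s['gripper_width'],s['gripper_force'],s['force'],s['ee_pos'])
f=eyes.grab_frame('scene')
cv2.imwrite('pics/b1.png',cv2.resize(f['pixels'][170:270,260:380],(720,600),interpolation=3)[:,:,::-1])
s=env.state(); print(s['gripper_width'],s['gripper_force'])"
```

```text
29.037458568184743 34.73792552947998 [0.01453428 0.23816152 0.49862287] [558.84469888 -29.28831359 121.20709638]
29.234839505801357 34.93805944919586
```

View pics/b1.png

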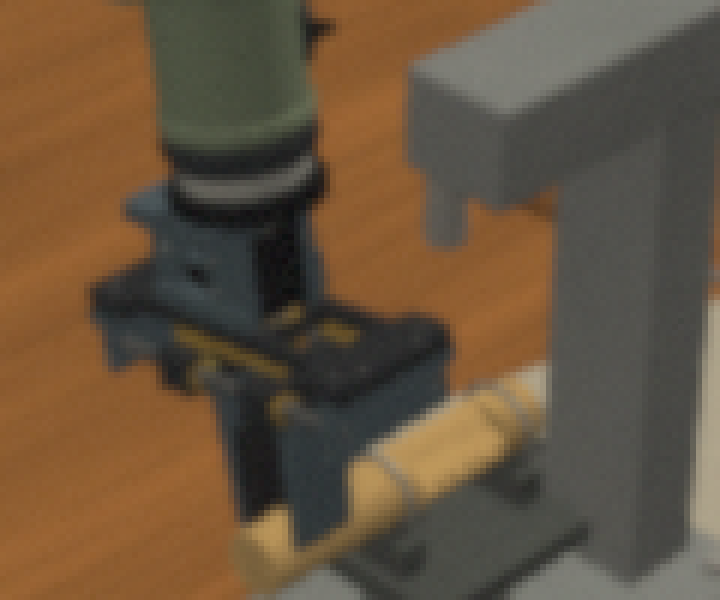

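The fingers straddle the bare bar end, clear of the beam, so I start the roll.

Emit:
send_rows --pt "0.003 0 0.0007 0.001 -0.075 0 -1" --pt "0.0058 0 0.0014 0.003 -0.15 0 -1" --pt "0.0086 0 0.0025 0.004 -0.225 0 -1" --pt "0.0113 0 0.0037 0.005 -0.3 0 -1" --pt "0.014 0 0.0052 0.006 -0.375 0 -1" --pt "0.0164 0 0.0068 0.008 -0.45 0 -1" --pt "0.0164 0 0.0068 0.008 -0.45 0 -1" --squeeze 40

```text
time_s: 16.95
ee_pos: [566.6, -29.8, 125.4]
ee_rot: [143.8, -0.2, 91.1]
force: [-9.1, -3.7, 9.6]
gripper_width: 27.2
gripper_force: 36.6
```

```bash
python3 -c "
from h import *
flat(); flat(); s=env.state(); print(s['qpos'].round(1),s['torque'],s['ee_rot'])"
```

```text
(-28, -16) -12.5 1 150.2; (-28, -16) -7.5 2 151.5; (-28, -16) -2.5 2 154.0; (-28, -16) 2.5 4 150.1; (-28, -16) 7.5 2 150.7; (-28, -16) 12.5 4 151.1; (-28, -16) 17.5 16 142.1; 
(-16, -4) -12.5 1 149.3; (-16, -4) -7.5 5 152.4; (-16, -4) -2.5 7 151.4; (-16, -4) 2.5 4 150.4; (-16, -4) 7.5 4 149.9; (-16, -4) 12.5 3 151.0; (-16, -4) 17.5 10 143.4; 
(-28, 28) -12.5 5 149.3; (-28, 28) -7.5 14 151.2; (-28, 28) -2.5 21 151.4; (-28, 28) 2.5 15 150.4; (-28, 28) 7.5 21 150.3; (-28, 28) 12.5 21 149.9; (-28, 28) 17.5 54 143.3; 
(-120, -60) -17.5 3 148.0; (-120, -60) -12.5 3 151.0; (-120, -60) -7.5 1 152.0; (-120, -60) -2.5 7 155.3; (-120, -60) 2.5 9 155.4; (-120, -60) 7.5 24 154.6; (-120, -60) 12.5 33 153.7; (-120, -60) 17.5 74 145.2; 
(-28, -16) -7.5 7 151.7; (-28, -16) -2.5 1 148.5; (-28, -16) 2.5 4 151.5; (-28, -16) 7.5 3 150.3; (-28, -16) 12.5 5 148.0; (-28, -16) 17.5 13 143.8; 
(-16, -4) -12.5 1 150.8; (-16, -4) -7.5 4 152.0; (-16, -4) -2.5 3 152.4; (-16, -4) 2.5 6 151.4; (-16, -4) 7.5 2 148.8; (-16, -4) 12.5 6 150.5; (-16, -4) 17.5 11 138.0; 
(-28, 28) -12.5 5 150.7; (-28, 28) -7.5 23 151.3; (-28, 28) -2.5 13 150.2; (-28, 28) 2.5 21 150.6; (-28, 28) 7.5 17 149.4; (-28, 28) 12.5 21 149.1; (-28, 28) 17.5 53 142.5; 
(-120, -60) -17.5 2 148.0; (-120, -60) -12.5 2 150.0; (-120, -60) -7.5 2 153.5; (-120, -60) -2.5 5 156.7; (-120, -60) 2.5 10 156.4; (-120, -60) 7.5 15 155.9; (-120, -60) 12.5 41 153.5; (-120, -60) 17.5 69 142.6; 
[ -7.6   7.  127.2  28.4  11.3 -34.9] [-0.75409656  0.76547668 -0.22330063] [143.84475156  -0.20749688  91.21145913]
```

```bash
cat >> h.py <<'E'
def tilt(n=6):
    pts=[]
    for i in range(n):
        f=eyes.grab_frame("scene"); L=RP.inv().apply((cloud(f)-O).reshape(-1,3)); h=cv2.cvtColor(f["pixels"],cv2.COLOR_RGB2HSV).reshape(-1,3)
        m=(h[:,1]>80)&(h[:,0]<25)&(abs(L[:,2]-148)<16)&(L[:,1]>-26)&(L[:,1]<20)&(L[:,0]>-18)&(L[:,0]<18); pts.append(L[m])
    p=np.concatenate(pts); b=0.1
    for k in range(30):
        u=p[:,0]*np.cos(b)-(p[:,2]-140)*np.sin(b); v=p[:,0]*np.sin(b)+(p[:,2]-140)*np.cos(b)
        m=(abs(u)<11.5)&(abs(v-11)<5); c=np.polyfit(u[m],v[m],1); b-=0.5*np.arctan(c[0])
    print("tilt",b.round(3),"n",m.sum(),"v",v[m].mean().round(2),"scatter",np.std(v[m]-np.polyval(c,u[m])).round(2))
E
python3 -c "
from h import *
tilt()"
```

```text
tilt 0.027 n 392 v 10.28 scatter 1.99
```

Emit:
send_rows --pt "0.001 0 0.0006 0.001 -0.033 0 -1" --pt "0.001 0 0.0006 0.001 -0.033 0 -1" --pt "0.001 0 0.0006 0.001 -0.033 0 -0.2" --pt "0.001 0 0.0006 0.001 -0.033 0 0.3" --pt "0.001 0 0.0006 0.001 -0.033 0 0.4" --pt "0.001 0 0.0006 0.001 -0.033 0 0.4" --pt "-0.05 0 0.07 0 -0.033 0 0.4" --pt "-0.13 0 0.18 0 -0.033 0 0.4" --pt "-0.2 -0.05 0.25 0 0 0 0.4" --pt "-0.2 -0.05 0.25 0 0 0 0.4" --pt "-0.2 -0.05 0.25 0 0 0 0.4"

```text
time_s: 18.73
ee_pos: [466.5, -54.2, 248.6]
ee_rot: [144.0, -0.3, 91.2]
force: [-0.8, -0.2, -0.5]
gripper_width: 63.5
gripper_force: 0.0
```

```bash
cat >> h.py <<'E'
def Rk(a,yaw=1): return Ro.from_euler("z",yaw,degrees=True)*Ro.from_euler("y",-a,degrees=True)*Ro.from_euler("x",180,degrees=True)
E
python3 -c "
from h import *
tilt()
f=eyes.grab_frame('top'); P=cloud(f); z=P[...,2]
m=(abs(P[...,0]-468)<30)&(abs(P[...,1]+345)<35)&(z>44)&(z<60); r=cv2.minAreaRect(P[m][:,:2].astype(np.float32)); print(r,m.sum())
p=np.array([462.4,-344.9,33]); tz=Rk(38).apply([0,0,1]); print('final',p+19*tz); to(p-75*tz,Rk(38))
s=env.state(); d=(Rk(38)*Ro.from_euler('xyz',s['ee_rot'],degrees=True).inv()).as_rotvec(degrees=True); print(d/120, (p-75*tz-s['ee_pos'])/1000)
"
```

```text
tilt -0.035 n 374 v 10.06 scatter 1.91
((468.2878112792969, -344.5927429199219), (23.287458419799805, 40.90873336791992), 0.9479472041130066) 123
final [ 474.09578643 -344.69584929   18.02779568]
t 19.07 pos [466.8 -53.8 248.1] rot [144.1  -0.3  91.2] q [-16. -11. 123.  18.  35. -29.]
row [-0.1012, -0.5838, -0.312] [0.8979, -0.0062, -1.2018]
[ 0.44894824 -0.00310077 -0.60090419] [-0.05059001 -0.2918876  -0.15601116]
```

Emit:
send_rows --pt "-0.05 -0.3 -0.05 0.449 -0.003 -0.601 0.4" --pt "-0.05 -0.3 -0.05 0.449 -0.003 -0.601 0.4" --pt "-0.05 -0.3 -0.05 0.449 -0.003 -0.601 0.4" --pt "-0.05 -0.3 -0.05 0.449 -0.003 -0.601 0.4" --pt "-0.05 -0.3 -0.05 0.449 -0.003 -0.601 0.4"

```text
time_s: 19.7
ee_pos: [441.6, -205.0, 223.4]
ee_rot: [152.3, -25.6, 52.3]
force: [-1.0, 0.2, -0.1]
gripper_width: 63.8
gripper_force: 0.0
```

Emit:
send_rows --pt "-0.05 -0.284 -0.262 0.449 -0.003 -0.601 0.4" --pt "-0.05 -0.284 -0.262 0.449 -0.003 -0.601 0.4" --pt "-0.05 -0.284 -0.262 0.449 -0.003 -0.601 0.4" --pt "-0.05 -0.284 -0.262 0.449 -0.003 -0.601 0.4" --pt "-0.05 -0.284 -0.262 0.449 -0.003 -0.601 0.4" --pt "-0.05 -0.284 -0.262 0.449 -0.003 -0.601 0.4"

```text
time_s: 20.45
ee_pos: [417.1, -345.9, 93.5]
ee_rot: [179.8, -37.9, 1.2]
force: [-0.4, -0.5, -0.4]
gripper_width: 64.0
gripper_force: 0.0
```

```bash
python3 -c "
from h import *
p=np.array([462.4,-344.7,33]); tz=Rk(38).apply([0,0,1]); to(p+19*tz,Rk(38))
f=eyes.grab_frame('scene'); g=eyes.grab_frame('top')
a=cv2.resize(f['pixels'][255:355,140:260],(400,333),interpolation=3); b=cv2.resize(g['pixels'][230:330,400:520],(400,333),interpolation=3)
cv2.imwrite('pics/k1.png',np.hstack([a,b])[:,:,::-1])"
```

```text
t 20.45 pos [ 417.1 -345.9   93.5] rot [179.8 -37.9   1.2] q [-63.  14. 125.  61.  39. -23.]
row [0.114, 0.0027, -0.151] [0.0028, -0.0009, -0.0009]
```

View pics/k1.png

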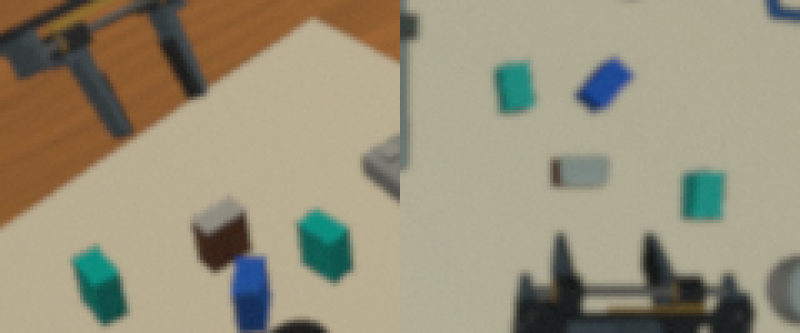

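The jaws line up with the dark, steel-topped block at (220,235) in the left half and (580,172) in the right, clear of the teal and blue look-alikes.

Emit:
send_rows --pt "0.057 0.0013 -0.075 0 0 0 0.4" --pt "0.114 0.0027 -0.15 0 0 0 0.4" --pt "0.114 0.0027 -0.15 0 0 0 0.4" --pt "0.114 0.0027 -0.15 0 0 0 0" --pt "0.114 0.0027 -0.15 0 0 0 -0.4" --pt "0.114 0.0027 -0.15 0 0 0 -0.5" --pt "0.114 0.0027 -0.15 0 0 0 -0.5" --squeeze 20

```text
time_s: 21.42
ee_pos: [474.1, -345.7, 19.8]
ee_rot: [179.8, -38.1, 1.0]
force: [-2.3, -0.2, 7.3]
gripper_width: 39.1
gripper_force: 20.0
```

Emit:
send_rows --pt "0 0 0.08 0 0 0 -0.5" --pt "-0.04 0 0.18 0 0 0 -0.5" --pt "-0.08 0 0.3 0 0 0 -0.5" --pt "-0.1 0.1 0.4 0 0 0 -0.5" --pt "-0.1 0.2 0.4 0 0 0 -0.5" --pt "-0.1 0.3 0.4 0 0 0 -0.5" --pt "-0.1 0.4 0.4 0 0 0 -0.5" --pt "-0.1 0.5 0.4 0 0 0 -0.5" --pt "-0.1 0.6 0.4 0 0 0 -0.5" --pt "-0.1 0.7 0.38 0 0 0 -0.5" --pt "-0.07 0.8 0.35 0 0 0 -0.5" --pt "-0.04 0.834 0.34 0 0 0 -0.5" --pt "-0.04 0.834 0.34 0 0 0 -0.5" --pt "-0.04 0.834 0.34 0 0 0 -0.5"

```text
time_s: 23.18
ee_pos: [453.4, 73.5, 187.7]
ee_rot: [179.9, -37.9, 1.1]
force: [-1.1, 0.5, -0.2]
gripper_width: 39.3
gripper_force: 20.0
```

```bash
python3 -c "
from h import *
print(env.state()['gripper_width'],env.state()['gripper_force']); tilt(3)
f=eyes.grab_frame('scene'); L=RP.inv().apply((cloud(f)-O).reshape(-1,3)); n=(abs(L[:,0])<25)&(abs(L[:,1])<18)&(L[:,2]>276)&(L[:,2]<308); print('nose near face',np.percentile(L[n],[2,50,98],axis=0).round(1),n.sum())
g=eyes.grab_frame('top'); P=cloud(g); m=(abs(P[...,0]-450)<25)&(abs(P[...,1]-71)<24)&(P[...,2]>205)&(P[...,2]<232); print('blocktop',np.percentile(P[m],[5,50,95],axis=0).round(1),m.sum())
to([559.5,71,180],Rk(38))
a=cv2.resize(f['pixels'][160:260,260:380],(720,600),interpolation=3)
cv2.imwrite('pics/p1.png',a[:,:,::-1])"
```

```text
39.32553214547333 19.999921917915344
tilt 0.022 n 196 v 10.32 scatter 1.93
nose near face [[ -0.  -12.9 277.6]
 [  8.4  -8.2 290. ]
 [ 14.6   4.5 306.3]] 56
blocktop [[436.   53.7 213.6]
 [446.4  71.8 219.7]
 [458.4  91.9 226.5]] 166
t 23.43 pos [453.3  71.4 188. ] rot [179.9 -37.9   0.9] q [ 14.  -9. 132. -23.  21. 122.]
row [0.2125, -0.0009, -0.0161] [0.0014, -0.0018, 0.0023]
```

View pics/p1.png

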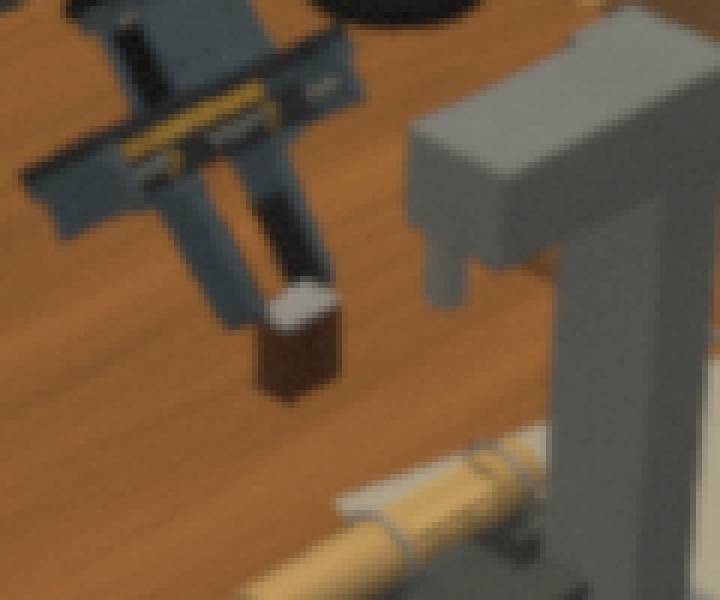

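The picture shows the block held upright at (300,345), with the flat facing up and clear room under the nose. Moving in.

Emit:
send_rows --pt "0.07 -0.001 -0.022 0 0 0 -0.5" --pt "0.14 -0.002 -0.022 0 0 0 -0.5" --pt "0.18 -0.002 -0.022 0 0 0 -0.5" --pt "0.213 -0.002 -0.022 0 0 0 -0.5" --pt "0.213 -0.002 -0.022 0 0 0 -0.5" --pt "0.213 -0.002 -0.022 0 0 0 -0.5"

```text
time_s: 24.18
ee_pos: [559.3, 70.9, 176.9]
ee_rot: [179.9, -37.9, 1.0]
force: [-0.2, 0.2, -1.2]
gripper_width: 39.5
gripper_force: 20.0
```

```bash
python3 -c "
from h import *
to([559.7,70.5,171],Rk(38)); print(env.state()['force'])
f=eyes.grab_frame('scene'); L=RP.inv().apply((cloud(f)-O).reshape(-1,3)); h=cv2.cvtColor(f['pixels'],cv2.COLOR_RGB2HSV).reshape(-1,3)
m=(abs(L[:,0])<25)&(abs(L[:,1])<30)&(L[:,2]>160)&(L[:,2]<212); print(np.percentile(L[m],[3,50,97],axis=0).round(1),m.sum())
m&=(L[:,2]>200); print('top',np.percentile(L[m],[3,50,97],axis=0).round(1),m.sum())
a=cv2.resize(f['pixels'][170:250,290:386],(720,600),interpolation=3)
cv2.imwrite('pics/p2.png',a[:,:,::-1])"
```

```text
t 24.18 pos [559.3  70.9 176.9] rot [179.9 -37.9   1. ] q [  9.   2. 124. -19.  17. 115.]
row [0.0008, -0.0008, -0.0118] [0.0014, -0.0021, 0.0016]
[-0.18618408  0.23262664 -1.24978083]
[[-20.3 -27.6 161.9]
 [  9.   -6.7 194.3]
 [ 15.7  22.2 209.8]] 272
top [[-21.  -28.4 200.4]
 [  1.4   0.9 206. ]
 [ 15.   22.5 210.6]] 108
```

View pics/p2.png

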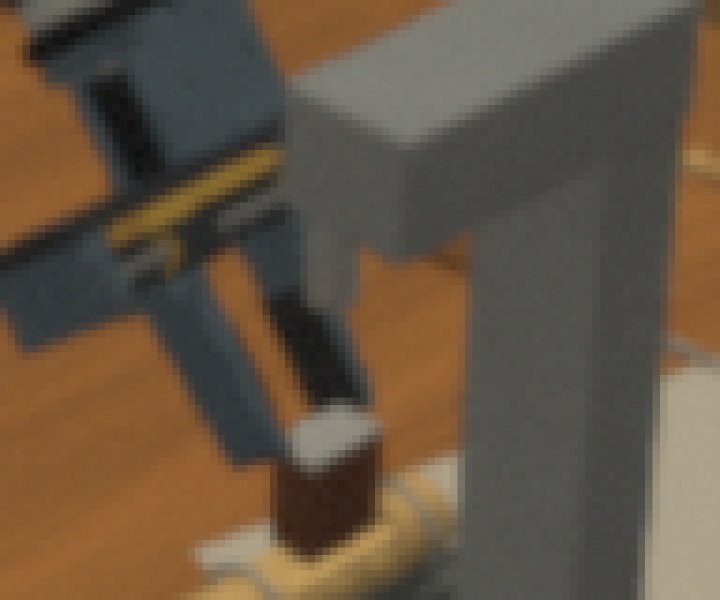

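The block hovers over the flat, about centred, with its foot around 5 mm up. I'll lower it until it touches.

Emit:
send_rows --pt "-0.001 -0.001 -0.006 0 0 0 -0.5" --pt "-0.001 -0.001 -0.01 0 0 0 -0.5" --pt "-0.001 -0.001 -0.01 0 0 0 -0.5"

```text
time_s: 24.6
ee_pos: [559.5, 70.6, 171.9]
ee_rot: [179.9, -37.9, 1.0]
force: [-0.6, -0.4, -1.4]
gripper_width: 39.2
gripper_force: 20.0
```

Emit:
send_rows --pt "0 0 -0.002 0 0 0 -0.5" --pt "0 0 -0.003 0 0 0 -0.5" --pt "0 0 -0.004 0 0 0 -0.5"

```text
time_s: 24.98
ee_pos: [560.4, 70.7, 170.9]
ee_rot: [179.9, -38.0, 1.0]
force: [-0.3, -1.3, 2.3]
gripper_width: 39.0
gripper_force: 20.0
```

It has touched: the force went up and z stopped. Releasing.

Emit:
send_rows --pt "0 0 0 0 0 0 -0.08" --pt "0 0 0 0 0 0 0" --pt "0 0 0 0 0 0 0.05" --pt "0 0 0 0 0 0 0.05" --pt "-0.02 0 0.02 0 0 0 0.05" --pt "-0.05 0 0.05 0 0 0 0.05" --pt "-0.1 0 0.07 0 0 0 0.05" --pt "-0.18 0 0.1 0 0 0 0.05" --pt "-0.26 0 0.15 0 0 0 0.05" --pt "-0.26 0 0.15 0 0 0 0.05"

```text
time_s: 26.22
ee_pos: [428.4, 70.9, 248.1]
ee_rot: [-180.0, -38.3, 1.0]
force: [0.4, 0.3, 0.2]
gripper_width: 47.4
gripper_force: 0.0
```

```bash
python3 -c "
from h import *
f=eyes.grab_frame('scene'); L=RP.inv().apply((cloud(f)-O).reshape(-1,3)); h=cv2.cvtColor(f['pixels'],cv2.COLOR_RGB2HSV).reshape(-1,3)
m=(abs(L[:,0])<25)&(abs(L[:,1])<30)&(L[:,2]>160)&(L[:,2]<212); print(np.percentile(L[m],[3,50,97],axis=0).round(1),m.sum())
t=m&(L[:,2]>196); print('top',np.percentile(L[t],[3,50,97],axis=0).round(1),t.sum()); r=cv2.minAreaRect(L[t][:,:2].astype(np.float32)); print(r)
ram(); s=env.state(); print(s['ee_pos'],s['force'])
a=cv2.resize(f['pixels'][170:300,250:386],(628,600),interpolation=3)
cv2.imwrite('pics/p3.png',a[:,:,::-1])"
```

```text
[[ -8.  -22.5 161.5]
 [ 10.7  -8.5 186.5]
 [ 16.6  18.4 202.1]] 223
top [[ -8.7 -23.1 196.7]
 [  3.   -3.6 199.5]
 [ 15.4  17.8 203.4]] 75
((2.694082260131836, -0.74639892578125), (27.083511352539062, 46.77668762207031), 3.007394790649414)
t 26.32 bar top z 157.3 170 rot [180.  -38.1   1. ] torque [-0.04  0.49 -0.01]
[429.62125864  70.78629374 246.15423404] [-0.41598128 -0.18824727 -0.4254477 ]
```

View pics/p3.png

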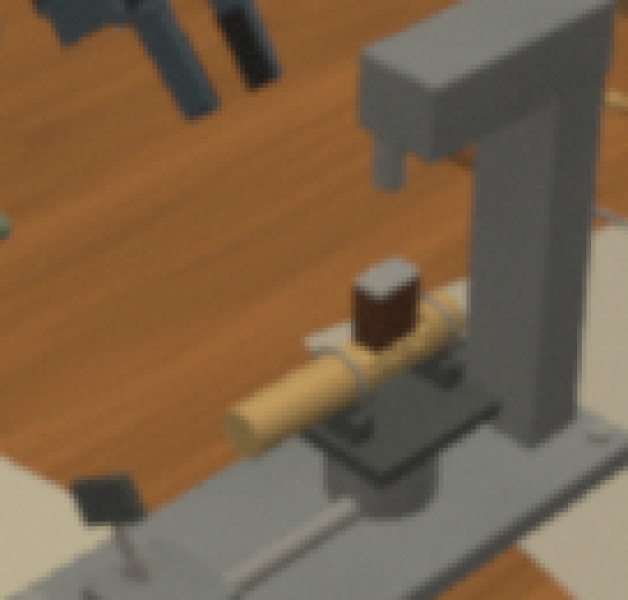

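The block stands upright, centred on the flat under the nose. The table is down, the valve shut and the arm clear, so I'm handing in.

```bash
python3 -c "
from h import *
print(env.job_done())"
```

```text
the job is handed in; nothing more can be done
None
```

I handed the job in at about 26 s: table down, valve shut, flat up within about 0.04 rad, and the block upright within about 3 mm of the middle of the flat, all by camera. My one slip was pulling the gripper off the valve handle early in the run, which didn't move the valve or the table. The hand-in returned no verdict.

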